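Cover the tablet bowl

TASK

Of the two empty round vessels standing by themselves at the front of the table, cover the small bowl, the narrower and deeper one, with the round lid that fits it, so that the lid lies centred and level, seated on the bowl's rim, and let go of it. Set it down gently rather than dropping it, keep the bowl about where it stands, and leave the smaller lid and the wide shallow dish alone.

Things in the scene. Friction and masses are not known exactly. Their poses are not given: they have to be found in the camera images.
- large_lid: The lid that fits the bowl, loose, about 0.16 kg: flat steel disc 156 mm across and 3 mm thick with an upright black round knob in the middle, knob 26 mm across and 32 mm tall. Under the disc is a concentric round step 96 mm across and 6 mm deep, on which the lid stands on the table. Origin: centre of the underside of that step; z up along the knob. From the origin: disc underside at 6 mm, disc top at 9 mm, knob from 9 to 41 mm.
- small_lid: The wrong lid, loose: same make and same knob (26 mm across, from 9 to 41 mm above the origin), but its disc is only 104 mm across (step 76 mm across, 6 mm deep), so it would fall into the bowl. Origin: centre of its underside; z up. To be left alone.
- bowl: The small bowl to be covered, plain pale metal that looks almost white, empty, loose, about 0.18 kg, standing upright: 140 mm across the rim and 38 mm high; the opening is about 130 mm across at the rim and narrows to about 70 mm at the flat floor. Origin: centre of its underside; z up; the rim is 38 mm above the origin, so the seated large lid has its origin about 32 mm above the bowl's. The step under the lid goes into the opening with about 12 mm of play all round.
- dish: A shallow, wide white dish, empty, loose: 166 mm across and 28 mm high. Origin: centre of its underside; z up. To be left alone.
Mind the look-alikes: they are no part of the job. Leave any red look-alike of the bowl alone.

How it is judged:
At the end, for the whole second after the job is handed in: The large lid rests, released and still, on the rim of the small bowl: centred within 15 mm, its height within 4 mm of fully seated, level within 7 degrees; the bowl stands upright on the table within 50 mm of where it was; the small lid and the white dish are within 30 mm of where they were (horizontal distance between large_lid and bowl below 0.015 m and z of large_lid in the frame of bowl between 0.028 and 0.036 m and angle between each of large_lid, bowl's own z axis and vertical below 0.12 rad and height (world z) of bowl below 0.01 m and distance of bowl from where it was at the start of the episode below 0.05 m and distance of each of small_lid, dish from where it was at the start of the episode below 0.03 m and linear speed of each of large_lid, bowl below 0.02 m/s); the robot touches nothing.
It fails at once if the white dish is moved more than 30 mm (distance of dish from where it was at the start of the episode above 0.03 m).
It fails at once if the small lid is moved more than 30 mm (distance of small_lid from where it was at the start of the episode above 0.03 m).
It fails at once if the large lid is dropped over the bowl (falls free faster than 0.6 m/s, a drop of about 2 cm) (horizontal distance between large_lid and bowl below 0.08 m and contact force between the fingers and large_lid below 0.05 N and linear speed of large_lid above 0.6 m/s).
It also fails if it takes over 43 s, if anything falls off the work surface, if the arm or the gripper's body presses on something with over 40 N, if the wrist force passes 120 N, or if a joint passes its speed limit or range.

ROBOT

A 7-joint arm with a two-finger parallel gripper is mounted at the origin on a cart in front of the work surface, level with it; the furniture and walls round the work are solid. World frame = base frame: x ahead of the robot, y to its left, z up, the work surface at z = 0. Lengths are in m, angles in rad, forces in N, time in s.
With the tool pointing down it reaches from about 0.4 to 0.85 m from the base axis. Payload 6.9 kg.
Tool frame: the origin (TCP) lies at the very end of the fingers, on their centre line; the grasp point (between the pads) lies 19 mm behind it; z points along the fingers, y is the line along which they close (so a half turn about z gives the same grasp; the last joint's range is limited). The gripper opens to 85 mm and grips with 20 to 120 N. Pads are 22 mm wide; open, the fingers measure 114 mm over their backs; the gripper's body (76 mm by 85 mm) begins 54 mm behind the grasp point. The pads swing forward as they close: fully open they stand 13 mm farther back than shut.
Start: joints at [1.236, 0.507, -0.238, 1.5, 0.126, 1.149, -0.155], TCP at [0.267, -0.565, 0.231] pointing down, gripper open.
Joint ranges: [-3.08, 3.08], [-0.24, 2.05], [-1.43, 1.35], [0, 2.5], [-1.52, 4.66], [0.17, 1.96], [-2.89, 2.89]. Speed limits (rad/s): [2.39, 2.39, 3.14, 3.14, 3.14, 3.14, 3.14].

INTERFACE

Orientations are given as a unit quaternion [w, x, y, z].
In Python, from cell import telemetry, vision, job gives the robot as it stands.
- The arm moves only by the tool carry_out, never from a script. Its argument "targets" is a list that holds one entry, the list of rows, each a list of 6 numbers: the shift along the world's x, y, z normalised to -1 to 1, where 1 is 0.05 m, then the turn, a rotation vector about the world's x, y, z normalised to -1 to 1, where 1 is pi rad. In form: [[[tx, ty, tz, ax, ay, az], ...]]. A call has 1 to 12 rows; each row shifts and turns the commanded pose from where the row before left it; what a row does not reach is not made up. A row lasts 1/10 s, in which the tool goes at most 50 mm and 8.59 degrees, less where a joint would pass 70% of its speed; a pose out of reach is approached as far as the arm can. A call with a number of a shift or a turn outside -1 to 1 is refused whole. A call with a gripper value outside its range is refused whole. "hand" is the closure, from -1 (fully open) to 1 (shut), so that 0 is half open, set as the call begins (left out, the last holds). The fingers move at their own pace and stop on an object; "grip_force" is the grip in N (left out, the last holds). Time passes only in rows, so rows that do not move let the fingers close. It gives the time, the measured TCP pose, the force, the opening and the grip force at its end, in the units of the state.
- telemetry.observe(): the state, without advancing time (a new reading comes with each control period).
- vision.grab_frame(name): name is "scene" or "top" or "wrist"; returns a dict with "frame" (400x640x3 uint8, red, green, blue), "fx", "fy", "cx", "cy" (pixels), "rvec" (rotation vector, rad) and "tvec" (3), from world to camera coordinates, as OpenCV has them. Camera axes: x right, y down, z forward; pixel columns grow to the right and rows downward; lengths in m; the calibration is good to about 2 mm. A picture is of the moment at which its call begins. There is no depth.
- job.finish_job(): hands the job in; it is judged then, once.
The state is a dict: "time": time; "joint_pos": joint angles; "joint_velocities": joint speeds; "tau": joint torques, N m; "tool_pos": TCP position; "eef_rot": TCP orientation; "ft_force": force on the tool from outside, world axes, zero at the start; "torque": the same for the moment, N m; "opening": opening from 0.0 (shut) to 1.0 (fully open); "grasp_force": force on a finger pad.
Only numpy, scipy, OpenCV 4.12 (cv2) and the standard library are available. Lean on these libraries where they do the work, as an engineer would, in place of code of your own. Each camera call takes 0.05 s, during which the arm holds its last target. There are 200 camera calls.

## Working session

There is one attempt and no reset: what is moved stays moved. The work goes in short steps, Python scripts to look and compute and a tool call to move; the robot and the scene stay as the last step left them, time stands still between calls to the robot, and variables do not carry over. Pictures are saved under pics/ and viewed, at most 10 in all, crops included, and the job is handed in when it is done.

Besides the shell and the picture viewer there is one more tool, called after "Request:" as a command line: name --argument value ..., lists and objects as JSON in quotes. carry_out: Moves the arm, as the interface text tells. Its arguments: {"type":"object","properties":{"targets":{"type":"array"},"hand":{"type":"number"},"grip_force":{"type":"number"}},"required":["targets"]}

```bash
mkdir -p pics
cat > h.py <<'E'
import numpy as np, cv2
from cell import telemetry, vision, job
def grab(n,save=None):
    f=vision.grab_frame(n)
    if save: cv2.imwrite('pics/'+save,cv2.cvtColor(f['frame'],cv2.COLOR_RGB2BGR))
    return f
def ray(f,u,v,z):
    R=cv2.Rodrigues(np.array(f['rvec'],float))[0]; t=np.array(f['tvec'],float).ravel()
    c=-R.T@t; d=R.T@np.array([(u-f['cx'])/f['fx'],(v-f['cy'])/f['fy'],1])
    return c+d*(z-c[2])/d[2]
def proj(f,p):
    K=np.array([[f['fx'],0,f['cx']],[0,f['fy'],f['cy']],[0,0,1]])
    return cv2.projectPoints(np.array(p,float).reshape(-1,3),np.array(f['rvec'],float),np.array(f['tvec'],float),K,None)[0].reshape(-1,2)
E
python3 - <<'E'
from h import *
a=grab('top','top.png');b=grab('scene','scene.png')
for f in(a,b):
    R=cv2.Rodrigues(np.array(f['rvec'],float))[0];print(f['fx'],-R.T@np.array(f['tvec']).ravel())
s=telemetry.observe();print(s['time'],s['tool_pos'],s['eef_rot'],s['opening'])
E
```

```text
399.610468673845 [ 0.39671605 -0.11492311  1.36268446]
472.28577650374456 [-0.44460872 -0.74543367  1.25489729]
0.1 [ 0.26640834 -0.56489493  0.23051393] [-7.69254445e-04  9.75810183e-01  2.18618067e-01 -1.87134830e-04] 1.0002574796812056
```

View pics/top.png

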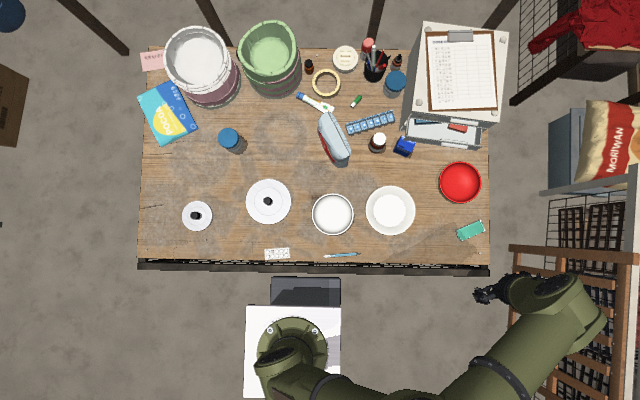

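View pics/scene.png

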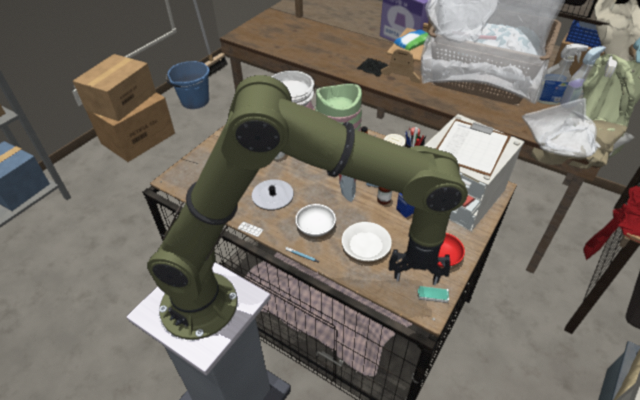

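The top view shows the lids: small at (197,216) and large at (268,201). The vessels are the small white bowl at (333,214), the wide white dish at (390,210) and the red look-alike at (460,182). I choose the lid at (268,201) and the bowl at (333,214), and will check their sizes and a close crop.

Run:
```python
from h import *
f=grab('top');im=f['frame'];hsv=cv2.cvtColor(im,cv2.COLOR_RGB2HSV)
m=((hsv[...,1]<45)&(hsv[...,2]>120)).astype(np.uint8)
m[:170]=0;m[250:]=0;m[:,:150]=0;m[:,430:]=0
m=cv2.morphologyEx(m,cv2.MORPH_OPEN,np.ones((3,3)))
for c in cv2.findContours(m,cv2.RETR_EXTERNAL,cv2.CHAIN_APPROX_NONE)[0]:
    if cv2.contourArea(c)<300: continue
    (u,v),(w,h),a=cv2.fitEllipse(cv2.convexHull(c))
    for z in(.009,.028,.038):
        p=ray(f,u,v,z);print(round(u,1),round(v,1),z,p.round(4),'diam',((w+1)*(1.3627-z)/f['fx']).round(4),((h+1)*(1.3627-z)/f['fx']).round(4))
# knob in both views
def knob(f,u0,v0,r):
    g=f['frame'].max(2);k=np.zeros(g.shape,np.uint8);k[v0-r:v0+r,u0-r:u0+r]=1
    k&=(g<90).astype(np.uint8);ys,xs=np.nonzero(k);print('knob',xs.mean(),ys.mean(),len(xs),ray(f,xs.mean(),ys.mean(),.03).round(4))
knob(f,268,201,15);knob(f,197,216,12)
s=grab('scene');knob(s,272,190,13)
hs=cv2.cvtColor(s['frame'],cv2.COLOR_RGB2HSV);m=((hs[...,1]<45)&(hs[...,2]>120)).astype(np.uint8)
m[:175]=0;m[250:]=0;m[:,:248]=0;m[:,340:]=0
m=cv2.morphologyEx(m,cv2.MORPH_OPEN,np.ones((3,3)))
for c in cv2.findContours(m,cv2.RETR_EXTERNAL,cv2.CHAIN_APPROX_NONE)[0]:
    if cv2.contourArea(c)<300: continue
    (u,v),(w,h),a=cv2.fitEllipse(cv2.convexHull(c));print('scene',u,v,w,h,ray(f:=s,u,v,.009).round(4),ray(s,u,v,.03).round(4))
c=cv2.resize(im[165:255,170:430],None,fx=3,fy=3,interpolation=2);cv2.imwrite('pics/crop.png',c[...,::-1])
```

```text
Traceback (most recent call last):
AttributeError: 'float' object has no attribute 'round'
```

Run:
```python
from h import *
def ell(f,box,zs):
    x0,x1,y0,y1=box
    h=cv2.cvtColor(f['frame'],cv2.COLOR_RGB2HSV);m=np.zeros(h.shape[:2],np.uint8)
    m[y0:y1,x0:x1]=((h[...,1]<45)&(h[...,2]>120))[y0:y1,x0:x1]
    m=cv2.morphologyEx(m,cv2.MORPH_OPEN,np.ones((3,3)))
    for c in cv2.findContours(m,cv2.RETR_EXTERNAL,cv2.CHAIN_APPROX_NONE)[0]:
        if cv2.contourArea(c)<300: continue
        hull=cv2.convexHull(c)[:,0]
        for z in zs:
            P=np.array([ray(f,u,v,z) for u,v in c[:,0]])[:,:2].astype(np.float32)
            (e,d,a)=cv2.fitEllipse(cv2.convexHull(P))
            print(hull.mean(0).round(),z,np.round(e,4),'diam',np.round(d,4))
def knob(f,u0,v0,r):
    g=f['frame'].max(2);k=np.zeros(g.shape,np.uint8);k[v0-r:v0+r,u0-r:u0+r]=1
    k&=(g<90).astype(np.uint8);ys,xs=np.nonzero(k);print('knob',xs.mean(),ys.mean(),len(xs),ray(f,xs.mean(),ys.mean(),.028).round(4))
f=grab('top');ell(f,(150,430,170,250),(.009,.038));knob(f,268,201,15);knob(f,197,216,12)
s=grab('scene');print('scene');ell(s,(248,340,175,242),(.009,.038));knob(s,272,190,13)
c=cv2.resize(f['frame'][165:255,170:430],None,fx=3,fy=3,interpolation=2);cv2.imwrite('pics/crop.png',c[...,::-1])
```

```text
[196. 214.] 0.009 [0.447  0.3349] diam [0.1029 0.105 ]
[196. 214.] 0.038 [0.446  0.3252] diam [0.1012 0.1027]
[333. 213.] 0.009 [ 0.4614 -0.1268] diam [0.143  0.1439]
[333. 213.] 0.038 [ 0.4602 -0.1264] diam [0.1401 0.141 ]
[390. 208.] 0.009 [ 0.4779 -0.3212] diam [0.1677 0.1683]
[390. 208.] 0.038 [ 0.476  -0.3168] diam [0.1641 0.1648]
[271. 201.] 0.009 [0.5002 0.0928] diam [0.1549 0.1574]
[271. 201.] 0.038 [0.498  0.0881] diam [0.1518 0.1534]
knob 267.7083333333333 200.5625 48 [0.5    0.0914 0.028 ]
knob 195.15254237288136 215.05084745762713 59 [0.4468 0.3333 0.028 ]
scene
[316. 219.] 0.009 [ 0.4685 -0.1055] diam [0.15  0.187]
[316. 219.] 0.038 [ 0.447  -0.1208] diam [0.146  0.1836]
[270. 192.] 0.009 [0.5022 0.0956] diam [0.1604 0.1608]
[270. 192.] 0.038 [0.4799 0.0759] diam [0.1557 0.1581]
knob 271.86 190.28 50 [0.499  0.0914 0.028 ]
```

View pics/crop.png

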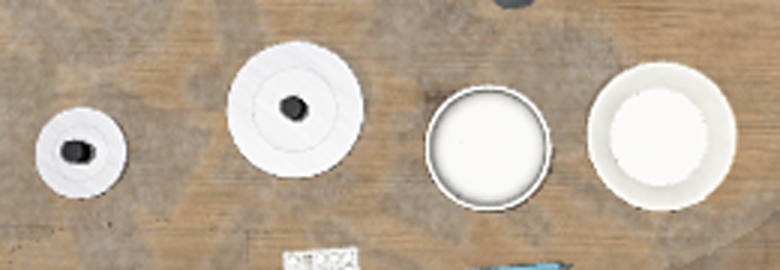

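The crop matches the choice: the plain lid disc of 156 mm with its knob (crop (293,108)), and the deep bowl with a 140 mm rim (crop (488,147)). The lid is at (0.500, 0.092) and the bowl at (0.460, -0.126), so I'll move above the lid.

Request:
carry_out --targets '[[[0.2,0.3,0,0,0,0],[0.4,0.6,0,0,0,0],[0.4,0.6,0,0,0,0],[0.4,0.6,0,0,0,0],[0.4,0.6,0,0,0,0],[0.4,0.6,0,0,0,0],[0.4,0.6,0,0,0,0],[0.4,0.6,0,0,0,0],[0.4,0.6,0,0,0,0],[0.4,0.6,0,0,0,0],[0.4,0.6,0,0,0,0],[0.4,0.6,0,0,0,0]]]' --hand -1

```text
time: 1.45
tool_pos: [0.4972, -0.2175, 0.2315]
eef_rot: [-0.0, 0.976, 0.219, 0.0]
ft_force: [0.1, -0.3, 0.1]
opening: 1.001
grasp_force: 0.0
```

Request:
carry_out --targets '[[[0,0.6,0,0,0,0],[0,0.6,0,0,0,0],[0,0.6,0,0,0,0],[0,0.6,0,0,0,0],[0,0.6,0,0,0,0],[0,0.6,0,0,0,0],[0,0.6,0,0,0,0],[0,0.6,0,0,0,0],[0,0.6,0,0,0,0],[0,0.4,0,0,0,0],[0,0.2,0,0,0,0],[0,0,0,0,0,0]]]'

```text
time: 2.65
tool_pos: [0.4961, 0.0816, 0.2314]
eef_rot: [-0.0, 0.975, 0.22, 0.0]
ft_force: [0.4, -0.7, 1.2]
opening: 1.0
grasp_force: 0.0
```

Request:
carry_out --targets '[[[0.08,0.2,-0.3,0,0,0],[0,0,-0.6,0,0,0],[0,0,-0.6,0,0,0],[0,0,-0.6,0,0,0],[0,0,-0.3,0,0,0],[0,0,0,0,0,0],[0,0,0,0,0,0]]]'

```text
time: 3.35
tool_pos: [0.5008, 0.0889, 0.1116]
eef_rot: [0.0, 0.976, 0.218, -0.0]
ft_force: [0.8, -0.3, 0.7]
opening: 0.998
grasp_force: 0.0
```

Run:
```python
from h import *
s=telemetry.observe();p=np.array(s['tool_pos']);print(p)
f=grab('wrist','w1.png')
print('tcp px',proj(f,p),'knob top exp',proj(f,[.5,.0918,.041]),'lid',proj(f,[.5,.0918,.009]))
```

```text
[0.50078755 0.0888611  0.11156388]
tcp px [[315.70849153 264.34369741]] knob top exp [[311.30224441 214.88193328]] lid [[311.99791093 201.49805473]]
```

View pics/w1.png

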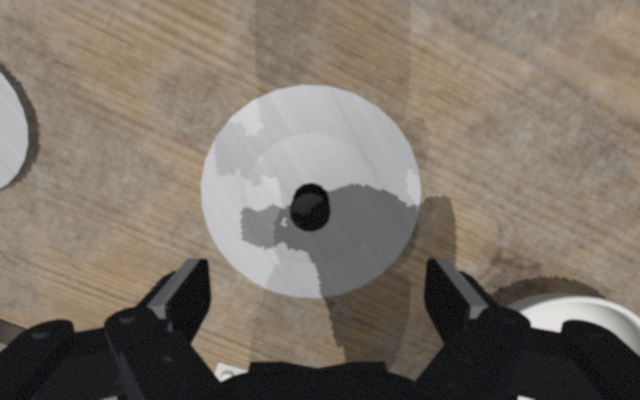

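The wrist view shows the knob between the fingers, spanning about rows 183–231 at column 311, with the disc ellipse centred near (311,191). I'll refine the numbers from this.

Run:
```python
from h import *
f=grab('wrist');h=f['frame'];g=h.max(2)
# disc extents cast onto disc top plane
pts=[(201,191),(421,191),(311,84.5),(311,297.5),(233,115),(389,115)]
hs=cv2.cvtColor(h,cv2.COLOR_RGB2HSV);m=(hs[...,1]<35).astype(np.uint8);m[:75]=0;m[302:]=0;m[:,:190]=0;m[:,425:]=0
m=cv2.morphologyEx(m,cv2.MORPH_OPEN,np.ones((5,5)))
c=max(cv2.findContours(m,0,1)[0],key=cv2.contourArea)
for nm,q in(('manual',pts),('mask',cv2.convexHull(c)[:,0])):
    P=np.array([ray(f,u,v,.009) for u,v in q])[:,:2].astype(np.float32)
    print(nm,[np.round(x,4) for x in cv2.fitEllipse(P)])
k=np.zeros_like(g);k[175:240,285:335]=(g[175:240,285:335]<60);ys,xs=np.nonzero(k)
print('knob',xs.min(),xs.max(),ys.min(),ys.max(),xs.mean(),ys.mean(),ray(f,xs.mean(),ys.mean(),.028),ray(f,xs.mean(),ys.max()+.5,.041))
print(telemetry.observe()['tool_pos'])
```

```text
manual [array([0.5015, 0.0934]), array([0.1552, 0.1559]), np.float64(58.7788)]
mask [array([0.5007, 0.0935]), array([0.1562, 0.1568]), np.float64(76.0941)]
knob 291 329 185 231 310.251542152159 208.49760109664155 [0.50032519 0.09305247 0.028     ] [0.49010327 0.08804737 0.041     ]
[0.50136495 0.08936716 0.11232913]
```

Request:
carry_out --targets '[[[0,0.07,-0.3,0,0,0],[0,0,-0.4,0,0,0],[0,0,-0.4,0,0,0],[0,0,-0.3,0,0,0],[0,0,-0.2,0,0,0],[0,0,-0.1,0,0,0],[0,0,0,0,0,0],[0,0,0,0,0,0],[0,0,0,0,0,0]]]'

```text
time: 4.35
tool_pos: [0.5012, 0.0933, 0.027]
eef_rot: [0.0, 0.976, 0.219, 0.001]
ft_force: [0.1, 0.2, -0.2]
opening: 1.001
grasp_force: 0.0
```

Request:
carry_out --targets '[[[0,0,-0.12,0,0,0],[0,0,-0.12,0,0,0],[0,0,0,0,0,0],[0,0,0,0,0,0]]]'

```text
time: 4.75
tool_pos: [0.5004, 0.0932, 0.014]
eef_rot: [-0.0, 0.976, 0.219, -0.0]
ft_force: [-0.3, 1.5, -0.6]
opening: 1.002
grasp_force: 0.0
```

Request:
carry_out --targets '[[[0,0,0,0,0,0],[0,0,0,0,0,0],[0,0,0,0,0,0],[0,0,0,0,0,0],[0,0,0,0,0,0],[0,0,0,0,0,0],[0,0,0,0,0,0],[0,0,0,0,0,0],[0,0,0,0,0,0],[0,0,0,0,0,0]]]' --hand 1 --grip_force 50

```text
time: 5.75
tool_pos: [0.5008, 0.0933, 0.0146]
eef_rot: [0.0, 0.976, 0.219, 0.0]
ft_force: [-0.2, -0.2, 5.6]
opening: 0.293
grasp_force: 48.9
```

Opening 0.293 is about 25 mm, which is the knob's width, so it is gripped. Lifting.

Request:
carry_out --targets '[[[0,0,0.1,0,0,0],[0,0,0.2,0,0,0],[0,0,0.4,0,0,0],[0,0,0.4,0,0,0],[0,0,0.4,0,0,0],[0,0,0.4,0,0,0],[0,0,0.3,0,0,0],[0,0,0.2,0,0,0],[0,0,0,0,0,0],[0,0,0,0,0,0]]]'

```text
time: 6.75
tool_pos: [0.5004, 0.0931, 0.1341]
eef_rot: [0.0, 0.976, 0.219, -0.0]
ft_force: [0.8, -0.6, -1.1]
opening: 0.289
grasp_force: 49.1
```

Run:
```python
from h import *
f=grab('wrist','w2.png');print(telemetry.observe()['tool_pos'])
```

```text
[0.5001969  0.09303555 0.1337091 ]
```

View pics/w2.png

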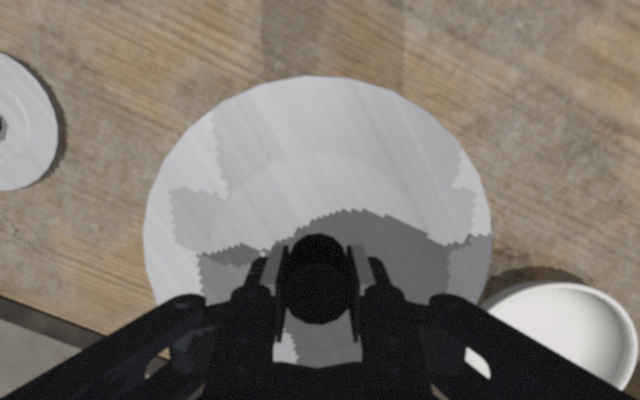

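The wrist view shows the lid held by its knob at (318,280), level, with the bowl at the lower right. Carrying it over the bowl.

Request:
carry_out --targets '[[[-0.05,-0.2,0,0,0,0],[-0.1,-0.4,0,0,0,0],[-0.1,-0.5,0,0,0,0],[-0.1,-0.6,0,0,0,0],[-0.1,-0.6,0,0,0,0],[-0.1,-0.6,0,0,0,0],[-0.1,-0.6,0,0,0,0],[-0.05,-0.5,0,0,0,0],[-0.05,-0.3,0,0,0,0],[-0.05,-0.1,0,0,0,0],[0,0,0,0,0,0],[0,0,0,0,0,0]]]'

```text
time: 8.0
tool_pos: [0.4605, -0.1259, 0.1341]
eef_rot: [-0.0, 0.976, 0.219, -0.0]
ft_force: [0.1, 1.4, -1.0]
opening: 0.287
grasp_force: 49.2
```

Run:
```python
from h import *
f=grab('wrist');p=np.array(telemetry.observe()['tool_pos']);print(p)
z=p[2]-.0055
hs=cv2.cvtColor(f['frame'],cv2.COLOR_RGB2HSV);m=(hs[...,1]<30).astype(np.uint8);m[225:]=0;m[:,:120]=0;m[:,520:]=0
m=cv2.morphologyEx(m,cv2.MORPH_OPEN,np.ones((5,5)))
c=max(cv2.findContours(m,0,1)[0],key=cv2.contourArea)[:,0]
c=cv2.convexHull(c[c[:,1]<220])[:,0]
P=np.array([ray(f,u,v,z) for u,v in c])[:,:2]
A=np.c_[2*P,np.ones(len(P))];s=np.linalg.lstsq(A,(P**2).sum(1),rcond=None)[0]
print('lid',s[:2],'diam',2*np.sqrt(s[2]+s[:2]@s[:2]),len(P))
g=grab('scene');cv2.imwrite('pics/s2.png',cv2.resize(g['frame'][140:290,220:420],None,fx=4,fy=4)[...,::-1])
g=grab('top')
```

```text
[ 0.46069863 -0.1256655   0.13419227]
lid [ 0.45573891 -0.13362218] diam 0.17115584790149613 32
```

View pics/s2.png

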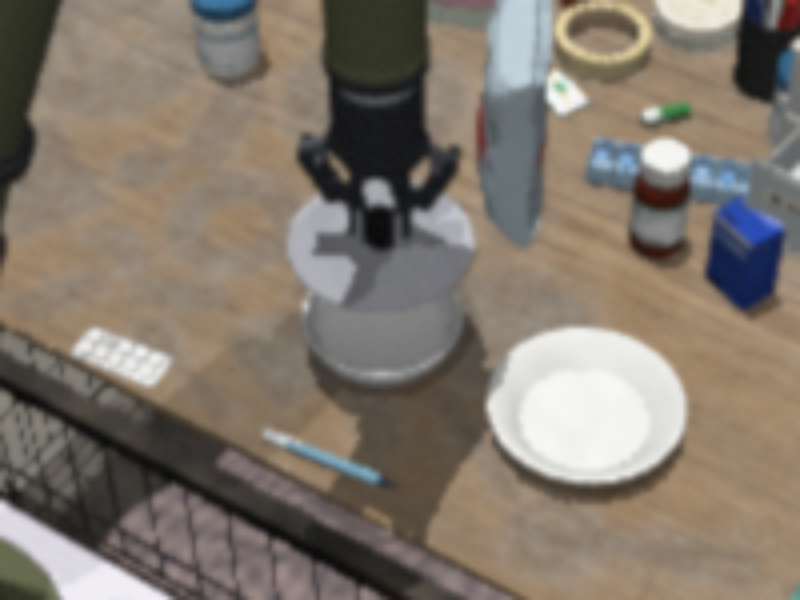

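The scene crop shows the lid directly above the bowl, at crop (380,245) over (383,320), and the dish untouched. Lowering.

Request:
carry_out --targets '[[[0,0,-0.2,0,0,0],[0,0,-0.3,0,0,0],[0,0,-0.3,0,0,0],[0,0,-0.3,0,0,0],[0,0,-0.2,0,0,0],[0,0,-0.1,0,0,0],[0,0,-0.1,0,0,0],[0,0,0,0,0,0],[0,0,0,0,0,0]]]'

```text
time: 9.05
tool_pos: [0.4609, -0.1268, 0.0595]
eef_rot: [0.0, 0.976, 0.219, 0.0]
ft_force: [0.1, 0.3, -0.6]
opening: 0.289
grasp_force: 49.2
```

Run:
```python
from h import *
print(telemetry.observe()['tool_pos'])
g=grab('scene');w=grab('wrist')
a=cv2.resize(g['frame'][160:260,260:380],(480,400),interpolation=2);b=cv2.resize(w['frame'],(320,200))
o=np.zeros((400,800,3),np.uint8);o[:,:480]=a;o[:200,480:]=b;cv2.imwrite('pics/c3.png',o[...,::-1])
```

```text
[ 0.46088957 -0.12676898  0.05954976]
```

View pics/c3.png

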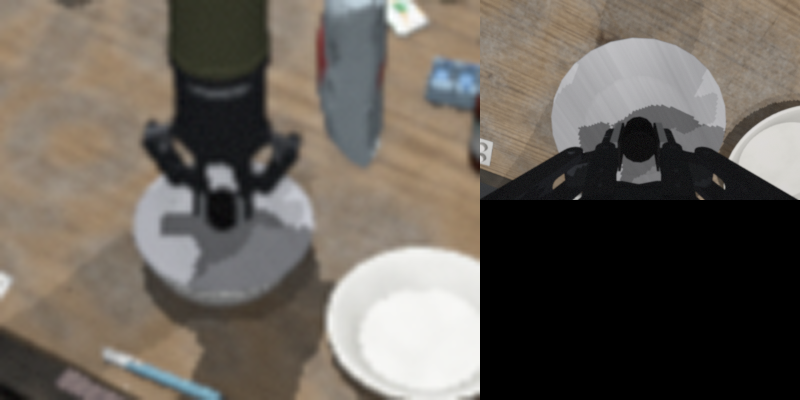

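The lid at crop (223,235) sits centred just above the bowl, about 13 mm to go. I'll finish slowly to contact.

Request:
carry_out --targets '[[[0,0,-0.06,0,0,0],[0,0,-0.06,0,0,0],[0,0,-0.04,0,0,0],[0,0,-0.04,0,0,0],[0,0,-0.02,0,0,0],[0,0,-0.02,0,0,0],[0,0,0,0,0,0],[0,0,0,0,0,0]]]'

```text
time: 9.95
tool_pos: [0.4607, -0.1268, 0.0473]
eef_rot: [0.0, 0.976, 0.219, 0.0]
ft_force: [1.0, -0.1, -1.5]
opening: 0.287
grasp_force: 49.1
```

Request:
carry_out --targets '[[[0,0,-0.02,0,0,0],[0,0,0,0,0,0],[0,0,0,0,0,0]]]'

```text
time: 10.25
tool_pos: [0.4607, -0.1268, 0.0471]
eef_rot: [0.0, 0.976, 0.219, 0.0]
ft_force: [-2.3, 0.5, 9.1]
opening: 0.284
grasp_force: 50.6
```

Request:
carry_out --targets '[[[0,0,-0.01,0,0,0],[0,0,0,0,0,0],[0,0,0,0,0,0]]]'

```text
time: 10.55
tool_pos: [0.4608, -0.1268, 0.047]
eef_rot: [0.001, 0.976, 0.219, 0.0]
ft_force: [-3.7, 0.4, 15.7]
opening: 0.288
grasp_force: 51.1
```

Contact came at the expected height. I'll ease the pressure and release.

Request:
carry_out --targets '[[[0,0,0.01,0,0,0],[0,0,0.01,0,0,0],[0,0,0,0,0,0]]]'

```text
time: 10.85
tool_pos: [0.4607, -0.1268, 0.0471]
eef_rot: [0.0, 0.976, 0.219, 0.0]
ft_force: [-1.6, 0.1, 6.6]
opening: 0.288
grasp_force: 49.6
```

Request:
carry_out --targets '[[[0,0,0,0,0,0],[0,0,0,0,0,0],[0,0,0,0,0,0],[0,0,0,0,0,0],[0,0,0,0,0,0],[0,0,0,0,0,0],[0,0,0,0,0,0],[0,0,0,0,0,0],[0,0,0,0,0,0],[0,0,0,0,0,0]]]' --hand -1

```text
time: 11.85
tool_pos: [0.4606, -0.1268, 0.0468]
eef_rot: [-0.0, 0.976, 0.219, 0.0]
ft_force: [0.2, -0.1, 0.2]
opening: 0.997
grasp_force: 0.0
```

Request:
carry_out --targets '[[[0,0,0.1,0,0,0],[0,0,0.2,0,0,0],[0,0,0.4,0,0,0],[0,0,0.6,0,0,0],[0,0,0.6,0,0,0],[0,0,0.6,0,0,0],[0,0,0.4,0,0,0],[0,0,0.2,0,0,0],[0,0,0,0,0,0],[0,0,0,0,0,0]]]'

```text
time: 12.85
tool_pos: [0.4602, -0.1268, 0.2013]
eef_rot: [-0.0, 0.976, 0.219, -0.0]
ft_force: [-0.5, -0.0, 0.8]
opening: 0.995
grasp_force: 0.0
```

Run:
```python
from h import *
s=telemetry.observe();print(s['time'],s['tool_pos'],s['opening'])
w=grab('wrist');g=grab('scene')
hs=cv2.cvtColor(w['frame'],cv2.COLOR_RGB2HSV)
print('exp lid',proj(w,[.4602,-.1264,.041]))
o=np.zeros((600,640,3),np.uint8);o[:400]=w['frame'];o[400:,:320]=cv2.resize(g['frame'][165:265,240:400],(320,200),interpolation=2);cv2.imwrite('pics/c4.png',o[...,::-1])
```

```text
12.85 [ 0.46016702 -0.12677761  0.20126616] 0.9952160541672768
exp lid [[316.13668835 184.43108635]]
```

View pics/c4.png

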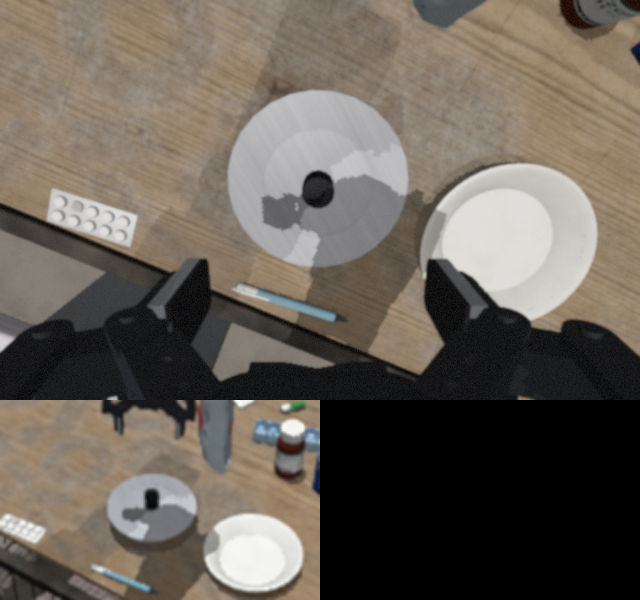

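The wrist view shows the lid released and level at (318,179), and the dish undisturbed. One numeric check, then I'll hand in.

Run:
```python
from h import *
w=grab('wrist');P=np.array([ray(w,u,v,.041) for u,v in((228,178),(408,178),(318,90),(318,266.5))])[:,:2]
c=P.mean(0);d=[np.linalg.norm(P[0]-P[1]),np.linalg.norm(P[2]-P[3])];print(c,d)
ok=np.linalg.norm(c-[.4602,-.1264])<.008 and all(abs(x-.156)<.005 for x in d);print(ok)
if ok: print(job.finish_job())
```

```text
[ 0.46322887 -0.12632394] [np.float64(0.15452389726694876), np.float64(0.15494805224021707)]
True
the job is handed in; nothing more can be done
None
```

The large lid is seated on the small bowl, level and about 3 mm off the bowl's starting centre, and released; the arm never went near the small lid, the dish looks undisturbed, and the job is handed in (no verdict was returned).

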